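# Set the tube carriage of a sample rail to its index and clamp it

### The arm

A 6-joint arm with a two-finger parallel gripper is mounted at the origin on the work surface. World frame = base frame: x ahead of the robot, y to its left, z up, the work surface at z = 0. Lengths are in m, angles in degrees, forces in N, time in s.
With the tool pointing down it reaches from about 0.225 to 0.875 m from the base axis. Payload 3.4 kg.
Tool frame: the origin (TCP) lies on the centre line of the jaws, within the pads' length; the fingertips stand bot.tip_reach ahead of it and the grasp point (between the pads) lies 5 mm behind it (bot.tip_reach is the distance from the TCP to the fingertips, in m); y points along the fingers, x is the direction in which the jaws open and shut, and the axes are right-handed (so a half turn about y gives the same grasp; the last joint's range is limited). The gripper opens to 85 mm and grips with 20 to 120 N. Pads are 22 mm wide; open, the fingers measure 114 mm over their backs; the gripper's body (76 mm by 85 mm) begins 54 mm behind the grasp point. The pads swing forward as they close: fully open they stand 13 mm farther back than shut.
Start: joints at [-72.021, 15.808, 86.224, -0, 77.962, -6.933], TCP at [0.242, -0.522, 0.225] pointing down, gripper open.
Joint ranges: [-165.64, 165.64], [-43.16, 119.46], [12.63, 154.43], [-67.54, 247.53], [6.08, 155.33], [-154.97, 154.97]. Speed limits (degrees/s): [147.25, 147.25, 180, 180, 180, 180].

### API

Orientations are given as a 3x3 rotation matrix whose columns are the frame's x, y, z axes.
In Python, from plant import bot gives the robot as it stands.
- The arm moves only by the shell command python3 -m pendant 'ROWS' [FORCE]. ROWS is a JSON object of lists of equal length, an entry for each row: "linear": the shift along the tool's x, y, z in units of 0.25 m (1.0 is 0.25 m), a list of three; "dr": the turn, a rotation vector about the tool's x, y, z in units of 60 degrees (1.0 is 60 degrees), a list of three; "jaw": the finger opening in mm, from 0 to 85.4. A call has 1 to 20 rows; each row is the pose to reach, as a shift and turn from the pose measured when the call began, along the tool's axes at that moment; what a row does not reach only later rows make up. A row lasts 1/8 s, in which the tool goes at most 62.5 mm and 10.7 degrees, less where a joint would pass 70% of its speed; a pose out of reach is approached as far as the arm can. A call with a number of a shift or a turn outside -1 to 1 is refused whole. A call with a gripper value outside its range is refused whole. The fingers move at their own pace and stop on an object; FORCE is the grip in N (left out, the last holds). Time passes only in rows, so rows that repeat a pose let the fingers close. It gives the time, the measured TCP pose, the force and the opening at its end, in the units of the state.
- bot.sense(): the state, without advancing time (a new reading comes with each control period).
- bot.read_camera(name): name is "side" or "top" or "wrist"; returns a dict with "image" (400x640x3 uint8, blue, green, red), "intrinsics" (3x3 intrinsics, pixels), "distortion" ([k1, k2, p1, p2, k3] as OpenCV has them; the pictures are not rectified), "pose" (4x4, takes a point from camera to world coordinates); the wrist camera has in their place "tool_from_camera" (4x4, takes a point from camera to tool coordinates, whose origin is the TCP and whose axes are the tool frame's). Camera axes: x right, y down, z forward; pixel columns grow to the right and rows downward; lengths in m; the calibration is good to about 2 mm. A picture is of the moment at which its call begins: read the wrist's pose just before it. There is no depth.
- bot.finish_job(): hands the job in, once; it reports no verdict.
Trained networks look in a picture, given as the dict that the camera call returned (one of the last four; its "shot" number tells which), for a name from the list of things; names that differ only in an ending like _2 or _b are one class to them, and where a whole thing is asked for, a point or a joint stands for the part that bears it (a point fixed in the world has none). Each returns a list of dicts, best first, with "confidence" (0 to 1); they miss things now and then, are a little off and sometimes report something else, mostly with a low value. They report only what shows in the picture. A call takes as long as a camera call.
- bot.look_for(picture, target): "at" ([x, y, z] in m, in world coordinates, good to about 4 mm: the middle of the surface that is visible of it).
The state is a dict: "t": time; "joint_pos": joint angles; "joint_vel": joint speeds; "joint_efforts": joint torques, N m; "position": TCP position; "eef_rot": TCP orientation; "force": force on the tool from outside, world axes, zero at the start; "torque": the same for the moment, N m; "grip_width": finger opening in m.
Only numpy, scipy, OpenCV 4.12 (cv2) and the standard library are available. Lean on these libraries where they do the work, as an engineer would, in place of code of your own. Each camera call takes 0.05 s, during which the arm holds its last target.

### The job

Unlock the carriage on the sample rail by swinging its clamp lever fully open, slide the carriage along the rail until its middle stands level with the pointed index block (not the round one), then swing the lever fully home again to lock it there.

Things in the scene. Friction and masses are not known exactly. Their poses are not given: they have to be found in the camera images.
- carriage_fin (a point): Black upright grip fin, 14 mm thick along the rail, 30 mm across it, top 122 mm above the table, on the middle of the aluminium carriage (90 mm long, 100 mm across, carrying a lying tube, top 82 mm). Point: 22 mm below the fin's top, 100 mm up. Axes: y along the rail (slides up to 155 mm either side of rail middle; 4 N when unlocked, fast when locked), x across it, away from the robot, z up.
- lever (a joint): Angle of the carriage's clamp lever: 0 = locked (hard stop, lever along the rail, to +y of the fin's axes), growing counterclockwise from above to 1.57 = fully open (hard stop, lever across the rail, to -x). The carriage is free from about 0.6 up. It stays where left; 2 to 5 N at the knob turn it. Starts within 0.08 of the locked stop.
- lever_knob (a point): Round black freely revolving upright knob on the lever's end, 18 mm across, 81 to 121 mm above the table; point on its axis, 103 mm up. The steel lever arm lies below it, its top 81 mm up. The knob runs on a circle of 70 mm radius about the lever's vertical pivot, which lies at x = -42 mm, y = 0 from carriage_fin in the fin's axes.
- index_tip (a point): Pointed dark steel index block fixed beside the rail on its far side, 36 mm wide, 46 mm high; this point is the tip of its wedge, at the top, pointing at the rail. The carriage is on the mark when carriage_fin is level with it along the rail (same y in the fin's axes). The round steel block, 36 mm across, at the other end is not it; either may be at either end.

How it is judged:
By the outcome, as a careful person would: the job done as asked, in the order asked, and still so for the second after the job is handed in, with the robot touching nothing.
It also fails if it takes over 70 s, if anything falls off the work surface, if the arm or the gripper's body presses on something with over 40 N, if the wrist force passes 120 N, or if a joint passes its speed limit or range.

## Working session

There is one attempt and no reset: what is moved stays moved. The work goes in short steps, Python scripts to look and compute and a shell command to move; the robot and the scene stay as the last step left them, time stands still between calls to the robot, and variables do not carry over. Pictures are saved under pics/ and viewed, and the job is handed in when it is done.

```bash
mkdir -p pics; ls; python3 - <<'E'
from plant import bot
import cv2
s=bot.sense();print(s['t'],s['position'],s['eef_rot'],s['force'],s['grip_width'],bot.tip_reach)
for n in ['side','top','wrist']:
    p=bot.read_camera(n);cv2.imwrite(f'pics/{n}0.png',p['image'])
    print(n,p['intrinsics'],p['distortion'],p.get('pose',p.get('tool_from_camera')))
    for t in ['carriage_fin','lever','lever_knob','index_tip']:
        print(t,[(d['confidence'],d['at']) for d in bot.look_for(p,t)][:3])
E
```

```text
pics
0.0 [ 0.24203963 -0.52099093  0.22414142] [[ 4.21218222e-01 -5.67457410e-04  9.06959143e-01]
 [-9.06957504e-01  1.73776734e-03  4.21218549e-01]
 [-1.81510757e-03 -9.99998329e-01  2.17319515e-04]] [-0.34183073  0.46389966  0.16417616] 0.08536639228270883 0.014
side [[518.35640777   0.         324.23246808]
 [  0.         518.35640777 207.83721463]
 [  0.           0.           1.        ]] [-0.12331074  0.          0.          0.          0.        ] [[-0.87958313 -0.24441682  0.4081592   0.33398332]
 [-0.47563214  0.47048762 -0.74324657  0.54281836]
 [-0.01037189 -0.84788078 -0.53008547  0.45488408]
 [ 0.          0.          0.          1.        ]]
carriage_fin [(0.66, [0.6083, -0.0392, 0.059])]
lever [(0.88, [0.5728, -0.0, 0.0839])]
lever_knob [(0.57, [0.5732, -0.0039, 0.0832])]
index_tip [(0.66, [0.7158, -0.1749, 0.0398])]
top [[419.94281708   0.         324.85148744]
 [  0.         419.94281708 197.17857112]
 [  0.           0.           1.        ]] [-0.04096191  0.          0.          0.          0.        ] [[ 0.02552949 -0.99298515  0.11545018  0.53126033]
 [-0.99862822 -0.03061345 -0.04247924  0.05938552]
 [ 0.04571559 -0.11420734 -0.99240454  0.77387636]
 [ 0.          0.          0.          1.        ]]
carriage_fin [(0.95, [0.6108, -0.0587, 0.0595])]
lever []
lever_knob [(0.98, [0.5819, -0.0428, 0.0799])]
index_tip [(0.6, [0.7138, -0.1842, 0.0499])]
wrist [[308.85091553   0.         317.86081467]
 [  0.         308.85091553 198.01826673]
 [  0.           0.           1.        ]] [-0.00629253  0.          0.          0.          0.        ] [[ 9.99999837e-01  5.00111268e-04  2.75022424e-04 -1.24403453e-04]
 [-1.12093383e-04 -3.00388510e-01  9.53816927e-01 -1.49048656e-01]
 [ 5.59628169e-04 -9.53816803e-01 -3.00388405e-01  7.74084133e-02]
 [ 0.00000000e+00  0.00000000e+00  0.00000000e+00  1.00000000e+00]]
carriage_fin []
lever []
lever_knob []
index_tip []
```

View pics/side0.png

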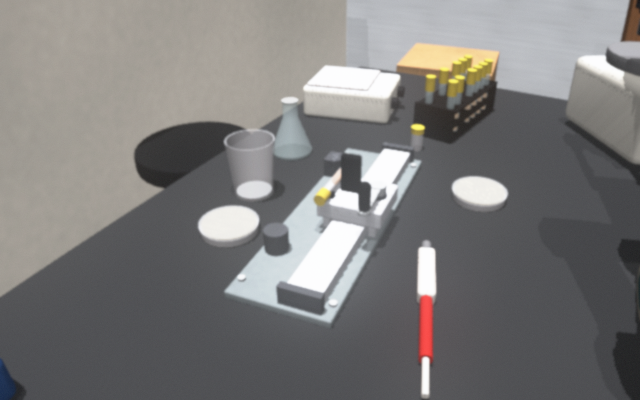

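View pics/top0.png

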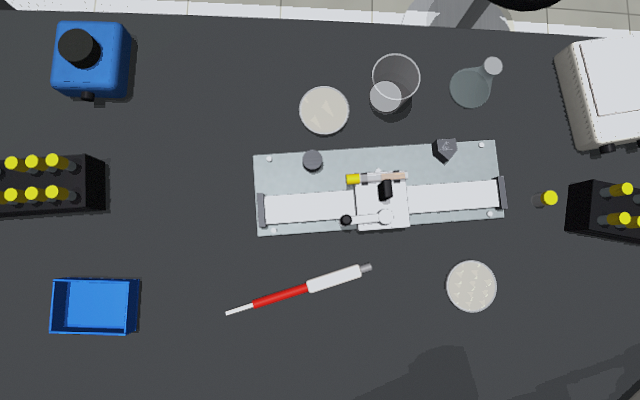

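```bash
python3 - <<'E'
import cv2
a=cv2.imread('pics/top0.png')[130:245,240:520];cv2.imwrite('pics/topc.png',cv2.resize(a,None,fx=2.85,fy=2.85,interpolation=cv2.INTER_CUBIC))
a=cv2.imread('pics/side0.png')[130:320,220:440];cv2.imwrite('pics/sidec.png',cv2.resize(a,None,fx=3,fy=3,interpolation=cv2.INTER_CUBIC))
E
```

```text
(no output)
```

View pics/topc.png

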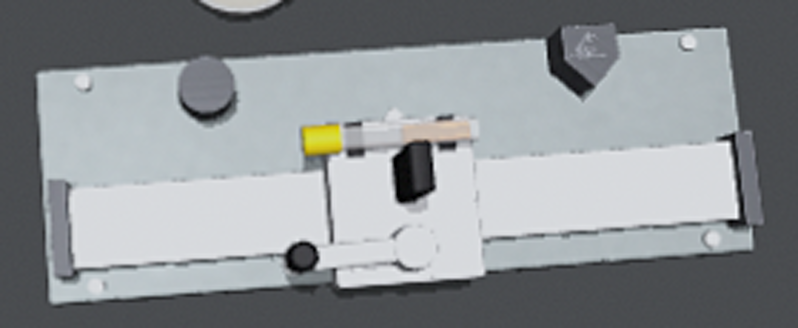

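View pics/sidec.png

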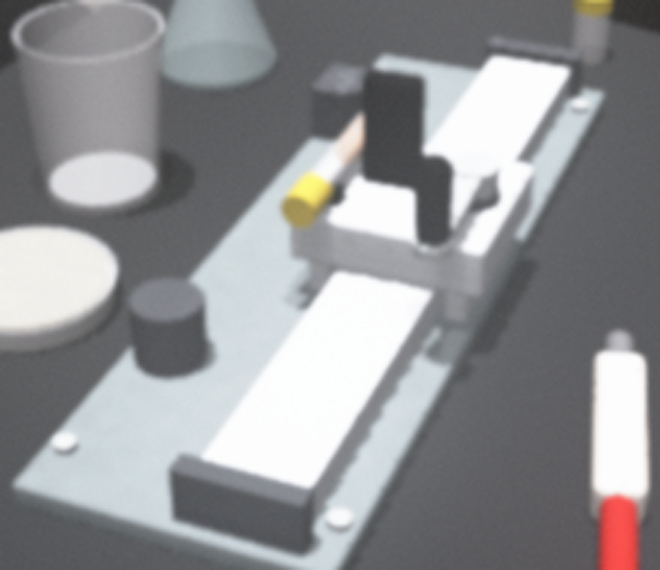

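```bash
cat > h.py <<'E'
import numpy as np, cv2
from plant import bot
def ray(p,uv,pose=None):
    q=cv2.undistortPoints(np.array([[uv]],float),p['intrinsics'],p['distortion'])[0,0]
    P=p['pose'] if pose is None else pose
    return P[:3,3],P[:3,:3]@np.array([q[0],q[1],1.])
def onz(p,uv,z,pose=None):
    o,d=ray(p,uv,pose);return o+d*(z-o[2])/d[2]
def tri(rs):
    A=np.zeros((3,3));b=np.zeros(3)
    for o,d in rs:
        d=d/np.linalg.norm(d);M=np.eye(3)-np.outer(d,d);A+=M;b+=M@o
    x=np.linalg.solve(A,b)
    return x,[np.linalg.norm((np.eye(3)-np.outer(d,d)/(d@d))@(x-o)) for o,d in rs]
def wpose(s,p):
    T=np.eye(4);T[:3,:3]=s['eef_rot'];T[:3,3]=s['position'];return T@p['tool_from_camera']
E
python3 - <<'E'
from h import *
t=bot.read_camera('top');s=bot.read_camera('side')
c=lambda u,v:(u/2.85+240-0.3,v/2.85+130-0.3)
e=lambda u,v:(u/3+220-0.3,v/3+130-0.3)
for a,b in [((37,72),(727,29)),((50,303),(752,248))]:
    A,B=onz(t,c(*a),.006),onz(t,c(*b),.006);print(A,B,np.degrees(np.arctan2(*(A-B)[:2])))
for a,b in [((37,485),(385,57)),((320,575),(603,95))]:
    A,B=onz(s,e(*a),.006),onz(s,e(*b),.006);print('side',A,B,np.degrees(np.arctan2(*(A-B)[:2])))
print('knob',tri([ray(t,c(302,256)),ray(s,e(435,163))]),onz(t,c(302,256),.121))
print('fin',tri([ray(t,c(421,167)),ray(s,e(396,77))]),onz(t,c(421,167),.122))
print('tip',tri([ray(t,c(587,85)),ray(s,e(352,90))]),onz(t,c(587,85),.046))
print('pivot',onz(t,c(415,246),.082))
E
python3 - <<'E'
import cv2
a=cv2.imread('pics/top0.png')[130:175,420:470];cv2.imwrite('pics/tipc.png',cv2.resize(a,None,fx=10,fy=10,interpolation=cv2.INTER_CUBIC))
a=cv2.imread('pics/side0.png')[140:190,310:380];cv2.imwrite('pics/tips.png',cv2.resize(a,None,fx=10,fy=10,interpolation=cv2.INTER_CUBIC))
E
```

```text
[0.69515274 0.16228578 0.006     ] [ 0.74156587 -0.29765337  0.006     ] -5.762294211843771
[0.54598221 0.14730725 0.006     ] [ 0.59393799 -0.3112629   0.006     ] -5.970106921449864
side [0.68863687 0.15068616 0.006     ] [ 0.74351535 -0.3048533   0.006     ] -6.869274043244106
side [0.55353389 0.14114124 0.006     ] [ 0.59568393 -0.31891586  0.006     ] -5.234777107336571
knob (array([ 0.57273932, -0.00217998,  0.1205233 ]), [np.float64(0.000440412157391358), np.float64(0.0004404121573914285)]) [ 0.57311502 -0.00196485  0.121     ]
fin (array([ 0.62353984, -0.06731544,  0.12235254]), [np.float64(0.0007389345125419353), np.float64(0.0007389345125419894)]) [ 0.6242705  -0.06709282  0.122     ]
tip (array([ 0.697751  , -0.18409963,  0.04545553]), [np.float64(0.007645501061333865), np.float64(0.007645501061334126)]) [ 0.69066415 -0.18709029  0.046     ]
pivot [ 0.5833081  -0.07171436  0.082     ]
```

View pics/tipc.png

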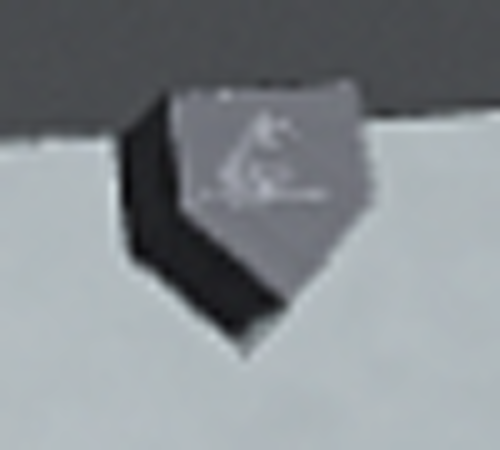

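View pics/tips.png

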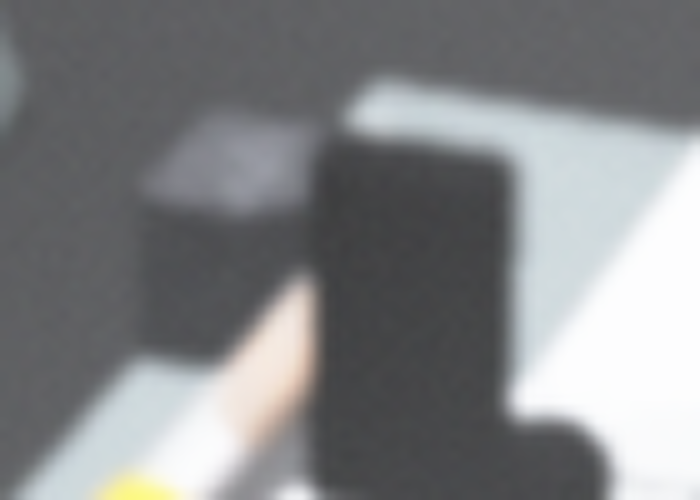

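```bash
cat >> h.py <<'E'
from scipy.spatial.transform import Rotation as Ro
UY=np.array([np.sin(np.radians(-5.87)),np.cos(np.radians(5.87)),0]);UX=np.array([UY[1],-UY[0],0])
def rt(ang): # tool x at -rail y, turned by ang deg about world z
    X=Ro.from_euler('z',ang,degrees=True).apply(-UY);Y=np.array([0,0,-1.]);return np.c_[X,Y,np.cross(X,Y)]
def cmd(P,R=None,s=None):
    s=s or bot.sense();R0=np.array(s['eef_rot']);R=rt(0) if R is None else R
    return np.round(R0.T@(np.array(P)-s['position'])/.25,4),np.round(Ro.from_matrix(R0.T@R).as_rotvec(degrees=True)/60,4)
E
python3 - <<'E'
from h import *
t=bot.read_camera('top')
print(onz(t,(448.5,159.9),.046))
print(cmd([.55,-.10,.25]))
E
```

```text
[ 0.69017068 -0.19228402  0.046     ]
(array([-1.0106, -0.0999,  1.8269]), array([-0.000e+00,  3.174e-01,  1.000e-04]))
```

```bash
python3 -m pendant '{"linear":[[-0.1,-0.02,0.2],[-0.23,-0.04,0.4],[-0.34,-0.06,0.6],[-0.44,-0.08,0.8],[-0.5,-0.1,0.92],[-0.5,-0.1,0.92]],"dr":[[0,0.08,0],[0,0.16,0],[0,0.24,0],[0,0.317,0],[0,0.317,0],[0,0.317,0]],"jaw":[85,85,70,60,50,50]}' 40
python3 -c "
from h import *
print(cmd([.55,-.10,.25]))"
```

```text
t: 1.65
position: [0.3995, -0.3097, 0.2507]
eef_rot: [[0.107, 0.001, 0.994], [-0.994, -0.001, 0.107], [0.001, -1.0, 0.001]]
force: [-0.3, -0.5, -0.6]
grip_width: 0.0499
(array([-0.7698,  0.0028,  0.688 ]), array([-0.0011,  0.0041,  0.0008]))
```

```bash
python3 -m pendant '{"linear":[[-0.17,0,0.15],[-0.34,0,0.3],[-0.51,0,0.46],[-0.68,0,0.61],[-0.77,0,0.69],[-0.77,0,0.69],[-0.77,0,0.69]],"dr":[[0,0,0],[0,0,0],[0,0,0],[0,0.004,0],[0,0.004,0],[0,0.004,0],[0,0.004,0]],"jaw":[50,50,50,50,50,50,50]}'
python3 - <<'E'
from h import *
s=bot.sense();p=bot.read_camera('wrist');cv2.imwrite('pics/w1.png',p['image']);print(s['t'],s['position'])
for t in ['carriage_fin','lever','lever_knob','index_tip']:
    print(t,[(d['confidence'],d['at']) for d in bot.look_for(p,t)][:3])
E
```

```text
t: 2.52
position: [0.5498, -0.1013, 0.2504]
eef_rot: [[0.101, 0.0, 0.995], [-0.995, -0.002, 0.101], [0.002, -1.0, -0.0]]
force: [1.1, -0.1, -0.3]
grip_width: 0.0499
2.525 [ 0.54981917 -0.10127798  0.2503831 ]
carriage_fin [(0.94, [0.615, -0.0661, 0.0637])]
lever [(0.57, [0.5783, -0.0369, 0.0853]), (0.47, [0.7173, -0.1854, 0.0455])]
lever_knob [(0.94, [0.58, -0.0331, 0.0805])]
index_tip [(0.75, [0.7169, -0.1875, 0.0442])]
```

View pics/w1.png

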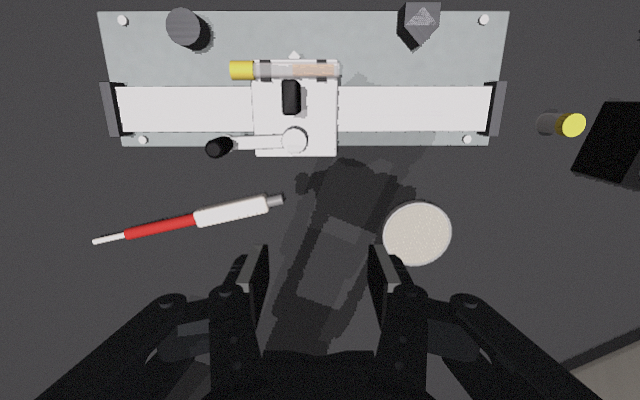

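```bash
python3 - <<'E'
import cv2
a=cv2.imread('pics/w1.png')[70:165,200:300];cv2.imwrite('pics/w1f.png',cv2.resize(a,None,fx=6,fy=6,interpolation=cv2.INTER_CUBIC))
a=cv2.imread('pics/w1.png')[0:60,380:460];cv2.imwrite('pics/w1t.png',cv2.resize(a,None,fx=8,fy=8,interpolation=cv2.INTER_CUBIC))
E
```

```text
(no output)
```

View pics/w1f.png

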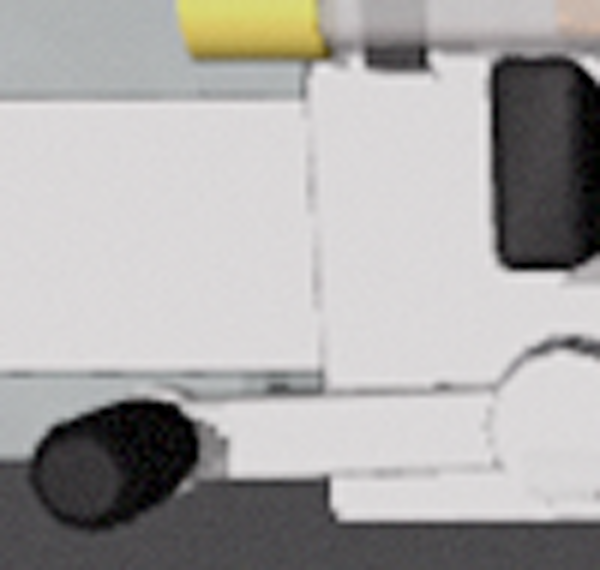

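View pics/w1t.png

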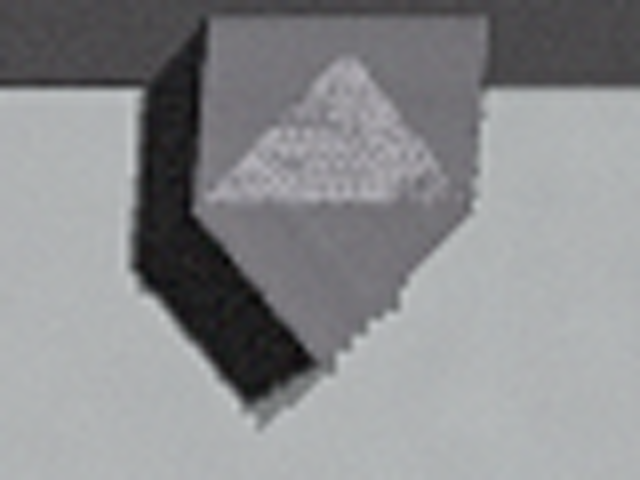

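```bash
python3 - <<'E'
from h import *
s=bot.sense();p=bot.read_camera('wrist');T=wpose(s,p);t=bot.read_camera('top')
c=lambda u,v:(u/2.85+240-0.3,v/2.85+130-0.3)
W={}
for n,w,q,z in [('knob',(213.2,148.7),c(302,256),.121),('fin',(288.9,96.3),c(421,167),.122),('tip',(419.8,44.9),(448.5,159.9),.046)]:
    W[n]=onz(p,w,z,T);print(n,W[n],onz(t,q,z),tri([ray(p,w,T),ray(t,q)]))
A,B=[onz(p,w,.006,T) for w in [(97,11.5),(508.5,11.5)]];print(np.degrees(np.arctan2(*(A-B)[:2])))
A,B=[onz(p,w,.006,T) for w in [(122,147),(490,146)]];print(np.degrees(np.arctan2(*(A-B)[:2])))
for n in W: print(n,(W[n]-W['fin'])@UX,(W[n]-W['fin'])@UY)
E
```

```text
knob [ 0.57651984 -0.00328181  0.121     ] [ 0.57311502 -0.00196485  0.121     ] (array([ 0.5744741 , -0.00194987,  0.115053  ]), [np.float64(0.001133730221878738), np.float64(0.0011337302218789732)])
fin [ 0.62819999 -0.06801145  0.122     ] [ 0.6242705  -0.06709282  0.122     ] (array([ 0.62683456, -0.06798233,  0.11396677]), [np.float64(0.0015662467155532322), np.float64(0.0015662467155532942)])
tip [ 0.69329209 -0.19309091  0.046     ] [ 0.69017068 -0.19228402  0.046     ] (array([ 0.69770837, -0.20193782,  0.016592  ]), [np.float64(0.0012284628190547292), np.float64(0.0012284628190548379)])
-5.798822440789668
-5.951030400887295
knob -0.044789153959680514 0.06967564806432679
fin 0.0 0.0
tip 0.05195869661165564 -0.13108068708014547
```

```bash
python3 -c "
from h import *
print(cmd([.575,-.0025,.25]),cmd([.575,-.0025,.1]))"
```

```text
(array([-0.3802,  0.0031,  0.1386]), array([-0.0012, -0.001 ,  0.0009])) (array([-0.3808,  0.6031,  0.1378]), array([-0.0012, -0.001 ,  0.0009]))
```

```bash
python3 -m pendant '{"linear":[[-0.19,0,0.07],[-0.381,0.0,0.138],[-0.381,0.1,0.138],[-0.381,0.25,0.138],[-0.381,0.32,0.138],[-0.381,0.36,0.138],[-0.381,0.36,0.138]],"dr":[[0,0,0],[0,0,0],[0,0,0],[0,0,0],[0,0,0],[0,0,0],[0,0,0]],"jaw":[50,50,50,50,50,50,50]}'
python3 - <<'E'
from h import *
s=bot.sense();p=bot.read_camera('wrist');cv2.imwrite('pics/w2.png',p['image']);print(s['t'],s['position'])
print(cmd([.575,-.0025,.1]))
E
```

```text
t: 3.75
position: [0.5748, -0.0026, 0.1605]
eef_rot: [[0.101, 0.001, 0.995], [-0.995, -0.001, 0.101], [0.001, -1.0, 0.001]]
force: [0.4, -0.5, 1.2]
grip_width: 0.0498
3.75 [ 0.57478684 -0.00260487  0.16050658]
(array([-0.0009,  0.245 , -0.0016]), array([-0.0019, -0.0012,  0.0011]))
```

View pics/w2.png

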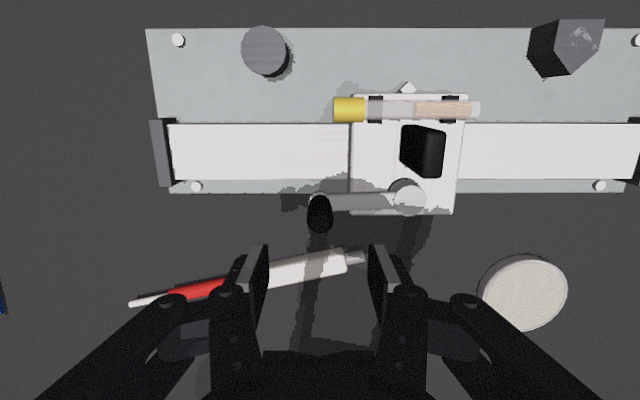

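```bash
python3 - <<'E'
from h import *
a=cv2.imread('pics/w2.png')[180:250,290:350];cv2.imwrite('pics/w2k.png',cv2.resize(a,None,fx=8,fy=8,interpolation=cv2.INTER_CUBIC))
s=bot.sense();p=bot.read_camera('wrist');T=wpose(s,p)
print(onz(p,(319.5,220),.121,T))
E
```

```text
[ 0.57803799 -0.00324929  0.121     ]
```

View pics/w2k.png

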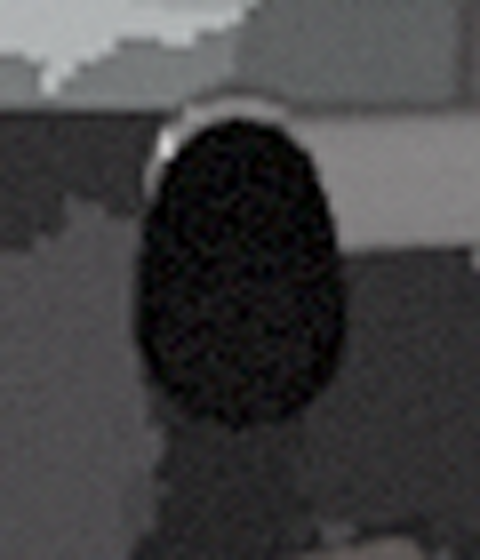

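```bash
python3 -m pendant '{"linear":[[0,0.08,0.003],[0,0.16,0.003],[0,0.22,0.004],[0,0.242,0.004],[0,0.242,0.004],[0,0.242,0.004],[0,0.242,0.004],[0,0.242,0.004],[0,0.242,0.004]],"dr":[[0,0,0],[0,0,0],[0,0,0],[0,0,0],[0,0,0],[0,0,0],[0,0,0],[0,0,0],[0,0,0]],"jaw":[50,50,50,50,30,10,10,10,10]}' 40
python3 - <<'E'
from h import *
s=bot.sense()
K=s['position'];fin=np.array([.6265,-.0678,0]);piv=fin-.042*UX
d=K-piv;print(s['force'],d@UX,d@UY,np.hypot(d@UX,d@UY))
R0=s['eef_rot']
a0=np.arctan2(-(d@UX),d@UY)
P=lambda a: piv+.07*(np.cos(a)*UY-np.sin(a)*UX)
for a in np.r_[np.linspace(a0,1.57,12),1.62]:
    v=P(a)-P(a0);v[2]=0;print(round(a,2),np.round(R0.T@v/.25,3))
E
```

```text
t: 4.97
position: [0.5775, -0.0032, 0.1019]
eef_rot: [[0.101, 0.005, 0.995], [-0.995, -0.002, 0.101], [0.003, -1.0, 0.005]]
force: [-0.1, -4.5, 3.1]
grip_width: 0.0157
[-0.0853408  -4.47049398  3.12289052] -0.0001718889505039807 0.06923950618657325 0.06923971954573344
0.0 [0. 0. 0.]
0.14 [ 0.003 -0.    -0.04 ]
0.29 [ 0.012 -0.    -0.079]
0.43 [ 0.026 -0.    -0.116]
0.57 [ 0.045 -0.001 -0.151]
0.71 [ 0.069 -0.001 -0.183]
0.86 [ 0.097 -0.001 -0.211]
1.0 [ 0.129 -0.001 -0.235]
1.14 [ 0.164 -0.001 -0.254]
1.28 [ 0.201 -0.001 -0.268]
1.43 [ 0.24  -0.001 -0.276]
1.57 [ 0.28  -0.001 -0.279]
1.62 [ 0.294 -0.    -0.279]
```

```bash
python3 - <<'E'
from h import *
p=bot.read_camera('wrist');cv2.imwrite('pics/w3.png',p['image']);p=bot.read_camera('side');cv2.imwrite('pics/s3.png',cv2.resize(p['image'][100:300,250:470],None,fx=3,fy=3))
E
```

```text
(no output)
```

View pics/w3.png

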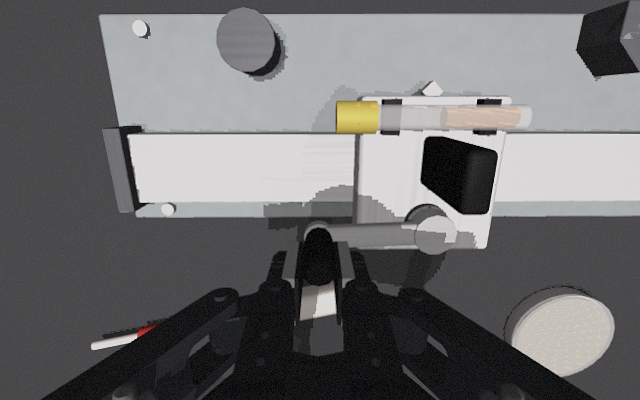

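View pics/s3.png

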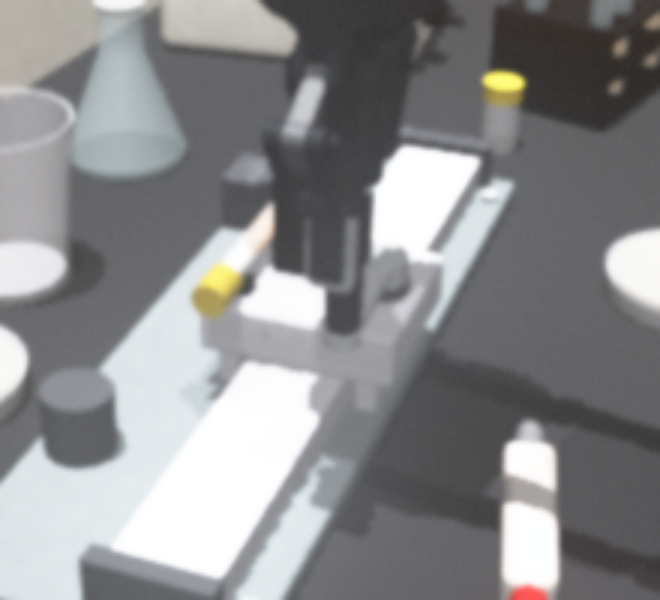

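```bash
python3 - <<'E'
from h import *
s=bot.sense();p=bot.read_camera('wrist');T=wpose(s,p);Ti=np.linalg.inv(T)
def pr(P):
    return cv2.projectPoints(np.array([P]),Ro.from_matrix(Ti[:3,:3]).as_rotvec(),Ti[:3,3],p['intrinsics'],p['distortion'])[0].ravel().round(1)
K=s['position']
for dx in (-.009,0,.009):
  for z in (.081,.088,.121): print(dx,z,pr(np.r_[(K+dx*UX)[:2],z]))
for dx in (-.011,.011):
  for z in (.0885,.105,.12): print('pad',dx,z,[pr(np.r_[(K+dx*UX+q*UY)[:2],z]) for q in(.009,-.009)])
cv2.imwrite('pics/w3c.png',cv2.resize(cv2.imread('pics/w3.png')[205:375,240:400],None,fx=3.5,fy=3.5,interpolation=cv2.INTER_CUBIC)*2)
E
```

```text
-0.009 0.081 [318.1 249.6]
-0.009 0.088 [318.2 255.1]
-0.009 0.121 [318.4 287.2]
0 0.081 [318.1 236.1]
0 0.088 [318.2 241.1]
0 0.121 [318.4 270.8]
0.009 0.081 [318.1 222.1]
0.009 0.088 [318.2 226.6]
0.009 0.121 [318.4 253.8]
pad -0.011 0.0885 [array([302.9, 258.6]), array([333.5, 258.5])]
pad -0.011 0.105 [array([301.5, 273.4]), array([335. , 273.4])]
pad -0.011 0.12 [array([300. , 289.6]), array([336.7, 289.5])]
pad 0.011 0.0885 [array([302.3, 223.7]), array([334.1, 223.7])]
pad 0.011 0.105 [array([300.8, 235.8]), array([335.7, 235.7])]
pad 0.011 0.12 [array([299.2, 249. ]), array([337.6, 248.9])]
```

View pics/w3c.png

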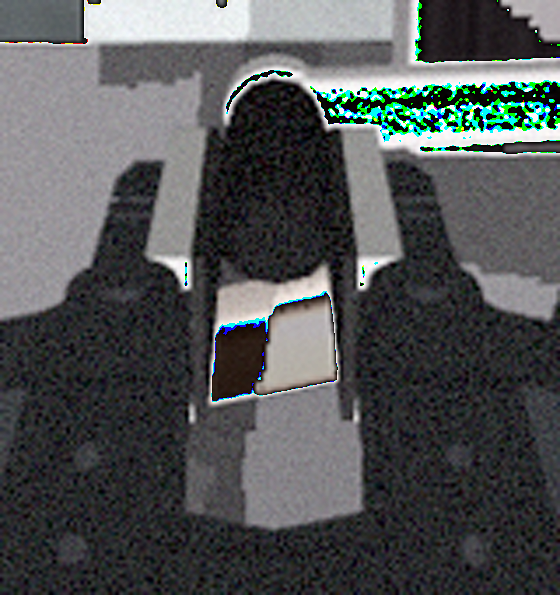

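```bash
python3 -m pendant '{"linear":[[0.003,0,-0.04],[0.012,0,-0.079],[0.026,0,-0.116],[0.045,0,-0.151],[0.069,0,-0.183],[0.097,0,-0.211],[0.129,0,-0.235]],"dr":[[0,0,0],[0,0,0],[0,0,0],[0,0,0],[0,0,0],[0,0,0],[0,0,0]],"jaw":[10,10,10,10,10,10,10]}'
python3 - <<'E'
from h import *
s=bot.sense()
K=s['position'];fin=np.array([.6265,-.0678,0]);piv=fin-.042*UX
d=K-piv;print(s['force'],d@UX,d@UY,np.hypot(d@UX,d@UY))
R0=s['eef_rot']
a0=np.arctan2(-(d@UX),d@UY);K0=np.array([.5775,-.0032,0])
P=lambda a: K0+.07*((np.cos(a)-1)*UY-np.sin(a)*UX)
for a in [1.14,1.28,1.43,1.57,1.62,1.65]:
    v=P(a)-K;v[2]=0;print(round(a,2),np.round(R0.T@v/.25,3))
E
```

```text
t: 6.0
position: [0.5245, -0.0408, 0.102]
eef_rot: [[0.1, 0.011, 0.995], [-0.995, -0.001, 0.1], [0.002, -1.0, 0.011]]
force: [8.4, -1.0, -1.2]
grip_width: 0.0154
[ 8.35853011 -0.9567944  -1.15799516] -0.056688424417573435 0.03725295861885583 0.06783332800921035
1.14 [ 0.035 -0.    -0.028]
1.28 [ 0.072 -0.    -0.042]
1.43 [ 0.113 -0.    -0.051]
1.57 [ 0.152 -0.    -0.053]
1.62 [ 0.166 -0.    -0.053]
1.65 [ 0.174 -0.    -0.053]
```

```bash
python3 -m pendant '{"linear":[[0.035,0,-0.028],[0.072,0,-0.042],[0.113,0,-0.05],[0.145,0,-0.052],[0.166,0,-0.052],[0.174,0,-0.052],[0.18,0,-0.052],[0.18,0,-0.052]],"dr":[[0,0,0],[0,0,0],[0,0,0],[0,0,0],[0,0,0],[0,0,0],[0,0,0],[0,0,0]],"jaw":[10,10,10,10,10,10,10,10]}'
python3 - <<'E'
from h import *
s=bot.sense();p=bot.read_camera('wrist');cv2.imwrite('pics/w4.png',p['image'])
K=s['position'];fin=np.array([.6265,-.0678,0]);piv=fin-.042*UX
d=K-piv;print(s['force'],d@UX,d@UY,np.hypot(d@UX,d@UY))
E
```

```text
t: 7.0
position: [0.5177, -0.0843, 0.102]
eef_rot: [[0.098, 0.016, 0.995], [-0.995, 0.004, 0.098], [-0.003, -1.0, 0.016]]
force: [7.0, 4.4, 0.4]
grip_width: 0.0155
[7.04006668 4.40319637 0.41827865] -0.06789787842353592 -0.005267710292684014 0.06810191382145522
```

View pics/w4.png

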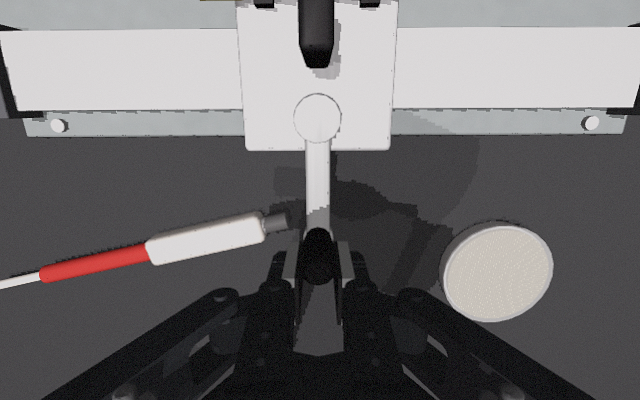

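```bash
python3 -m pendant '{"linear":[[0,0,0],[0,0,0],[0,0,0],[0,-0.1,0],[0,-0.25,0.05],[0,-0.4,0.1],[0,-0.4,0.1],[0,-0.4,0.1]],"dr":[[0,0,0],[0,0,0],[0,0,0],[0,0,0],[0,0,0],[0,0,0],[0,0,0],[0,0,0]],"jaw":[50,50,50,50,50,50,50,50]}'
python3 - <<'E'
from h import *
s=bot.sense();p=bot.read_camera('wrist');cv2.imwrite('pics/w5.png',p['image'])
print(s['t'],s['position'],s['force'])
p=bot.read_camera('top');cv2.imwrite('pics/t5.png',cv2.resize(p['image'][130:245,240:520],None,fx=2.85,fy=2.85,interpolation=cv2.INTER_CUBIC))
E
```

```text
t: 8.05
position: [0.5399, -0.082, 0.2015]
eef_rot: [[0.098, 0.013, 0.995], [-0.995, 0.005, 0.098], [-0.004, -1.0, 0.014]]
force: [0.4, 0.1, -1.1]
grip_width: 0.0497
8.05 [ 0.53988746 -0.08201633  0.20152685] [ 0.42376961  0.05720684 -1.10982315]
```

View pics/w5.png

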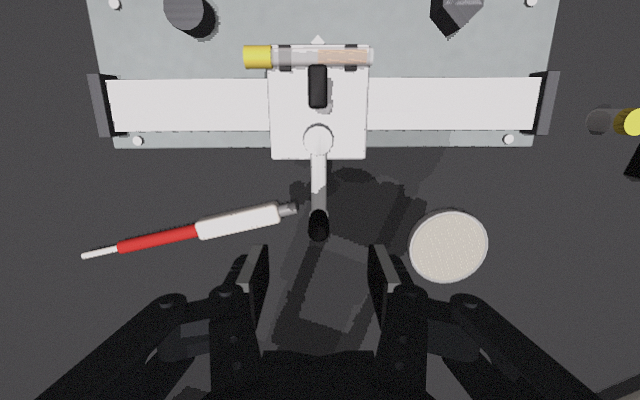

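View pics/t5.png

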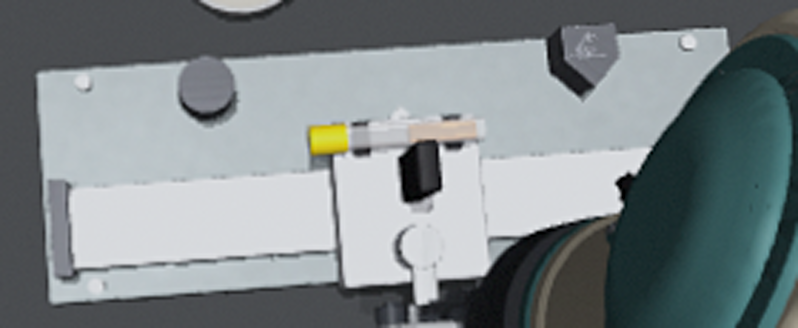

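```bash
python3 - <<'E'
from h import *
a=cv2.imread('pics/w5.png');cv2.imwrite('pics/w5c.png',cv2.resize(cv2.convertScaleAbs(a[55:245,280:355],alpha=1.8,beta=20),None,fx=3,fy=3,interpolation=cv2.INTER_CUBIC))
cv2.imwrite('pics/w5t.png',cv2.resize(a[0:60,420:500],None,fx=8,fy=8,interpolation=cv2.INTER_CUBIC))
E
```

```text
(no output)
```

View pics/w5c.png

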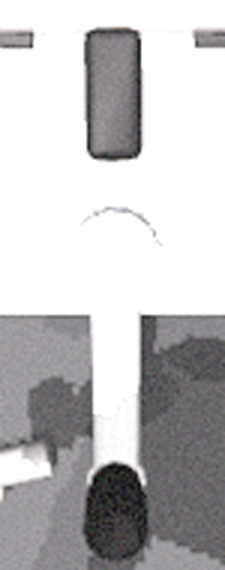

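View pics/w5t.png

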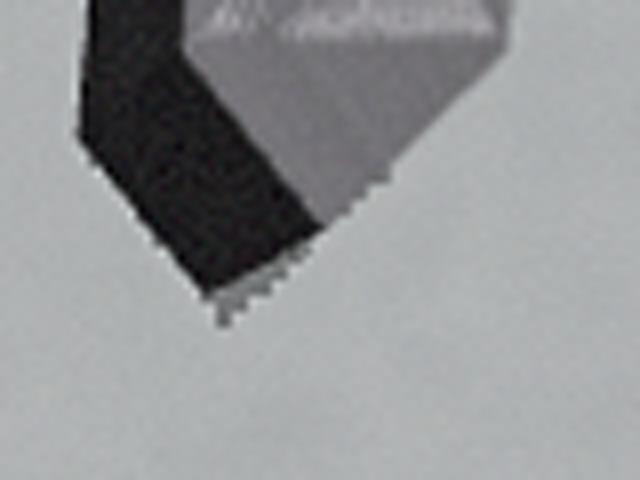

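```bash
python3 - <<'E'
from h import *
s=bot.sense();p=bot.read_camera('wrist');T=wpose(s,p)
f=onz(p,(318,86.3),.122,T);k=onz(p,(318.3,225),.121,T);t=onz(p,(460.1,28.1),.046,T)
print(f,k,t);print((k-f)@UX,(k-f)@UY,(t-f)@UX,(t-f)@UY)
P=f.copy();P[2]=.2;print(cmd(P));P[2]=.103;print(cmd(P))
E
```

```text
[ 0.62707224 -0.07282572  0.122     ] [ 0.52332743 -0.08332792  0.121     ] [ 0.69203251 -0.19249419  0.046     ]
-0.10427489403521802 0.00016302404170241117 0.052380959249476854 -0.12568457803690528
(array([-0.0024,  0.008 ,  0.3515]), array([-0.0121, -0.0044, -0.0038]))
(array([-0.0008,  0.396 ,  0.3466]), array([-0.0121, -0.0044, -0.0038]))
```

```bash
python3 -m pendant '{"linear":[[-0.001,0,0.15],[-0.002,0,0.3],[-0.002,0.01,0.35],[-0.002,0.1,0.35],[-0.001,0.25,0.348],[-0.001,0.36,0.347],[-0.001,0.39,0.347],[-0.001,0.39,0.347]],"dr":[[-0.006,-0.004,-0.004],[-0.012,-0.004,-0.004],[-0.012,-0.004,-0.004],[-0.012,-0.004,-0.004],[-0.012,-0.004,-0.004],[-0.012,-0.004,-0.004],[-0.012,-0.004,-0.004],[-0.012,-0.004,-0.004]],"jaw":[50,50,50,50,50,50,50,50]}'
python3 - <<'E'
from h import *
s=bot.sense();p=bot.read_camera('wrist');cv2.imwrite('pics/w6.png',p['image']);print(s['force'])
E
```

```text
t: 9.2
position: [0.6266, -0.0728, 0.1043]
eef_rot: [[0.102, -0.001, 0.995], [-0.995, 0.0, 0.102], [-0.0, -1.0, -0.001]]
force: [1.0, -0.7, -0.3]
grip_width: 0.0499
[ 0.95654384 -0.72826886 -0.29076944]
```

View pics/w6.png

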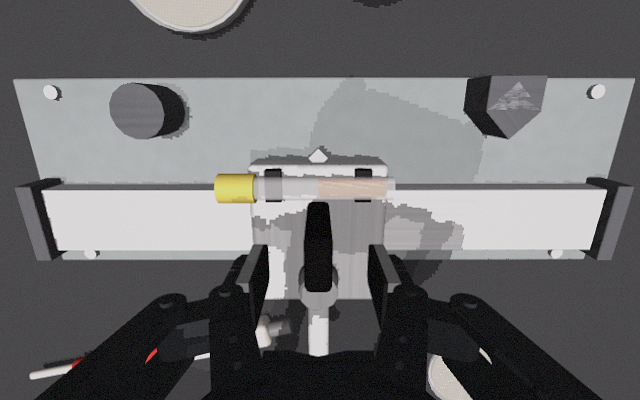

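```bash
python3 -m pendant '{"linear":[[0,0,0],[0,0,0],[0,0,0],[0,0,0],[0.03,0,0],[0.08,0,0],[0.14,0,0],[0.2,0,0],[0.26,0,0],[0.32,0,0],[0.38,0,0],[0.43,0,0],[0.47,0,0],[0.49,0,0],[0.5,0,0],[0.5,0,0],[0.5,0,0]],"dr":[[0,0,0],[0,0,0],[0,0,0],[0,0,0],[0,0,0],[0,0,0],[0,0,0],[0,0,0],[0,0,0],[0,0,0],[0,0,0],[0,0,0],[0,0,0],[0,0,0],[0,0,0],[0,0,0],[0,0,0]],"jaw":[10,8,8,8,8,8,8,8,8,8,8,8,8,8,8,8,8]}' 50
python3 - <<'E'
from h import *
s=bot.sense();p=bot.read_camera('wrist');cv2.imwrite('pics/w7.png',p['image']);print(s['position'],s['force'])
E
```

```text
t: 11.38
position: [0.6408, -0.1964, 0.1066]
eef_rot: [[0.102, 0.003, 0.995], [-0.995, 0.001, 0.102], [-0.0, -1.0, 0.003]]
force: [-0.1, 2.9, 5.9]
grip_width: 0.0126
[ 0.64080652 -0.19642374  0.10664523] [-0.14813432  2.8701297   5.93723079]
```

View pics/w7.png

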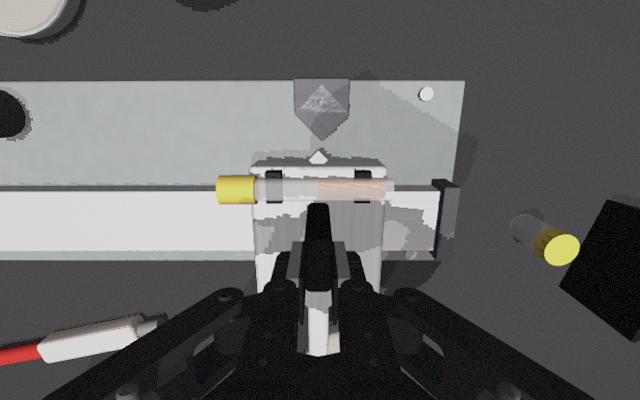

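```bash
python3 - <<'E'
from h import *
a=cv2.imread('pics/w7.png');cv2.imwrite('pics/w7c.png',cv2.resize(cv2.convertScaleAbs(a[70:215,280:360],alpha=1.3,beta=10),None,fx=4,fy=4,interpolation=cv2.INTER_CUBIC))
s=bot.sense();p=bot.read_camera('wrist');T=wpose(s,p)
print(s['force'],s['position'],s['position'][:2]@UY[:2])
for m,z in [((318,157),.07),((321.5,139.5),.046)]:
  print(onz(p,m,z,T)@UY)
# px of a point straight in TCP plane at tip
Ti=np.linalg.inv(T)
for dx,z in((.052,.046),(.0,.122),(.045,.07)):
  P=np.r_[(s['position']+dx*UX)[:2],z]
  print(cv2.projectPoints(np.array([P]),Ro.from_matrix(Ti[:3,:3]).as_rotvec(),Ti[:3,3],p['intrinsics'],p['distortion'])[0].ravel())
E
```

```text
[-0.24403153  1.96000654  5.71022077] [ 0.64082432 -0.19644206  0.10663284] -0.2609502047898739
-0.26080229936449645
-0.26315119681080557
[318.22610487 140.55336922]
[318.27314879 266.79091263]
[318.24426984 156.96994687]
```

View pics/w7c.png

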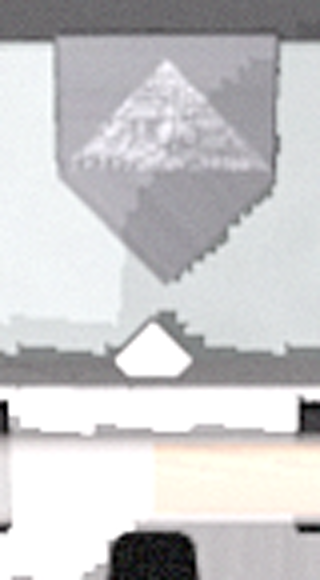

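```bash
python3 -m pendant '{"linear":[[0.006,0,0],[0.013,0,0],[0.013,0,0],[0.013,0,0]],"dr":[[0,0,0],[0,0,0],[0,0,0],[0,0,0]],"jaw":[8,8,8,8]}'
python3 - <<'E'
from h import *
s=bot.sense();p=bot.read_camera('wrist');a=p['image'];cv2.imwrite('pics/w8c.png',cv2.resize(cv2.convertScaleAbs(a[70:215,280:360],alpha=1.3,beta=10),None,fx=4,fy=4,interpolation=cv2.INTER_CUBIC))
print(s['force'],s['position'],s['position'][:2]@UY[:2])
E
```

```text
t: 11.98
position: [0.6411, -0.1995, 0.1066]
eef_rot: [[0.102, 0.003, 0.995], [-0.995, 0.001, 0.102], [-0.001, -1.0, 0.003]]
force: [0.1, 2.7, 3.4]
grip_width: 0.0124
[0.07916539 2.70454982 3.37519754] [ 0.641097   -0.19946556  0.10664666] -0.2639857417587347
```

View pics/w8c.png

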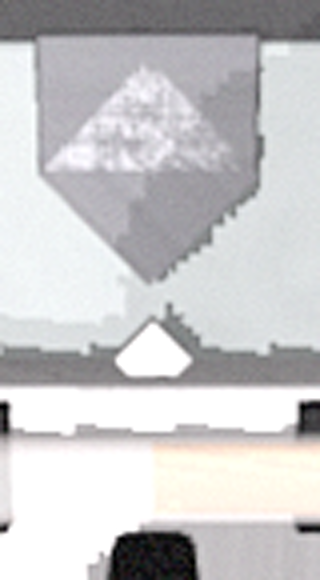

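```bash
python3 -m pendant '{"linear":[[0,0,0],[0,0,0],[0,0,0],[0,-0.1,0],[0,-0.25,0],[0,-0.37,-0.1],[0,-0.37,-0.25],[0,-0.37,-0.35],[0,-0.37,-0.35],[0,-0.37,-0.35]],"dr":[[0,0,0],[0,0,0],[0,0,0],[0,0,0],[0,0,0],[0,0,0],[0,0,0],[0,0,0],[0,0,0],[0,0,0]],"jaw":[50,50,50,50,50,50,50,50,50,50]}'
cat > look.py <<'E'
import sys
from h import *
s=bot.sense();p=bot.read_camera('wrist');n=sys.argv[1];a=p['image'];cv2.imwrite(f'pics/{n}.png',a)
print(s['t'],s['position'],s['force'],s['grip_width'],'y',s['position'][:2]@UY[:2])
E
python3 look.py w9
```

```text
t: 13.28
position: [0.5547, -0.2089, 0.1991]
eef_rot: [[0.101, 0.004, 0.995], [-0.995, 0.0, 0.101], [0.0, -1.0, 0.004]]
force: [-0.0, -0.3, 0.4]
grip_width: 0.0499
13.275 [ 0.55470885 -0.20885244  0.19908314] [-0.03731677 -0.34508665  0.44072371] 0.04985693771915554 y -0.2644883339706408
```

View pics/w9.png

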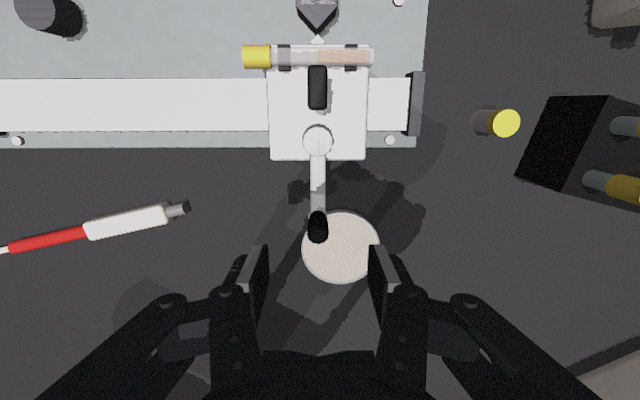

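```bash
python3 - <<'E'
from h import *
s=bot.sense();p=bot.read_camera('wrist');T=wpose(s,p)
print(onz(p,(318,228),.121,T),onz(p,(317.3,86),.122,T))
a=cv2.imread('pics/w9.png');cv2.imwrite('pics/w9c.png',cv2.resize(cv2.convertScaleAbs(a[0:245,280:355],alpha=1.8,beta=20),None,fx=2.4,fy=2.4,interpolation=cv2.INTER_CUBIC))
print(cmd([.5308,-.211,.2]),cmd([.5308,-.211,.1]))
E
```

```text
[ 0.53621087 -0.21057521  0.121     ] [ 0.64178655 -0.19921393  0.122     ]
(array([-0.0005, -0.0054, -0.0968]), array([-0.0036, -0.0002, -0.0003])) (array([-0.0004,  0.3946, -0.0983]), array([-0.0036, -0.0002, -0.0003]))
```

View pics/w9c.png

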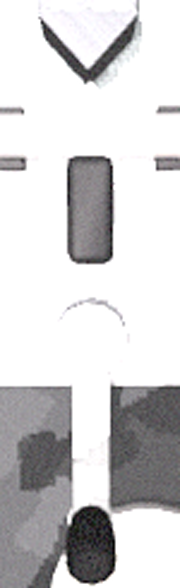

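```bash
python3 -m pendant '{"linear":[[0,0,-0.05],[0,0.05,-0.095],[0,0.2,-0.096],[0,0.33,-0.096],[0,0.39,-0.096],[0,0.39,-0.096],[0,0.39,-0.096],[0,0.39,-0.096],[0,0.39,-0.096],[0,0.39,-0.096],[0,0.39,-0.096]],"dr":[[0,0,0],[0,0,0],[0,0,0],[0,0,0],[0,0,0],[0,0,0],[0,0,0],[0,0,0],[0,0,0],[0,0,0],[0,0,0]],"jaw":[50,50,50,50,50,40,25,10,10,10,10]}' 40
python3 look.py w10
python3 - <<'E'
from h import *
s=bot.sense();K=s['position'];R0=s['eef_rot']
for a in [1.57,1.5,1.4,1.3,1.15,1.0,.85,.75,.65,.5,.35,.2,.1,0,-.03]:
    v=.07*(np.cos(a)*UY+(1-np.sin(a))*UX);print(a,np.round(R0.T@v/.25,3))
E
```

```text
t: 14.75
position: [0.5322, -0.2113, 0.1025]
eef_rot: [[0.102, 0.006, 0.995], [-0.995, -0.0, 0.102], [0.001, -1.0, 0.006]]
force: [-0.4, 1.5, 6.5]
grip_width: 0.0155
14.75 [ 0.53221316 -0.21127613  0.10250072] [-0.43238517  1.52126931  6.49077771] 0.015458283627482633 y -0.2645986500856518
1.57 [-0. -0.  0.]
1.5 [-0.02  -0.     0.001]
1.4 [-0.048 -0.     0.004]
1.3 [-0.075  0.     0.01 ]
1.15 [-0.114  0.     0.024]
1.0 [-0.151  0.     0.044]
0.85 [-0.185  0.     0.07 ]
0.75 [-0.205  0.     0.089]
0.65 [-0.223  0.     0.11 ]
0.5 [-0.246  0.001  0.146]
0.35 [-0.263  0.001  0.184]
0.2 [-0.274  0.001  0.224]
0.1 [-0.279  0.001  0.252]
0 [-0.28   0.001  0.28 ]
-0.03 [-0.28   0.002  0.288]
```

View pics/w10.png

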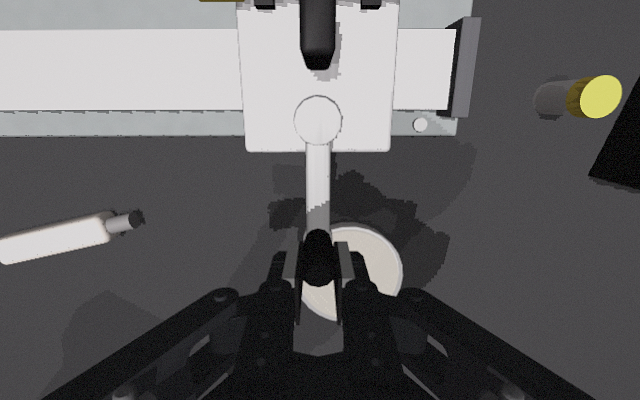

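```bash
python3 -m pendant '{"linear":[[-0.02,0,0.001],[-0.048,0,0.004],[-0.075,0,0.01],[-0.114,0,0.024],[-0.151,0,0.044],[-0.185,0,0.07],[-0.205,0,0.089],[-0.205,0,0.089]],"dr":[[0,0,0],[0,0,0],[0,0,0],[0,0,0],[0,0,0],[0,0,0],[0,0,0],[0,0,0]],"jaw":[10,10,10,10,10,10,10,10]}'
python3 look.py w11
```

```text
t: 15.8
position: [0.55, -0.1568, 0.1026]
eef_rot: [[0.102, 0.007, 0.995], [-0.995, 0.001, 0.102], [-0.001, -1.0, 0.007]]
force: [0.7, 0.9, 3.4]
grip_width: 0.0156
15.8 [ 0.54998798 -0.15681528  0.10261639] [0.71374457 0.9221453  3.40210922] 0.015567020003645205 y -0.21224122010771782
```

View pics/w11.png

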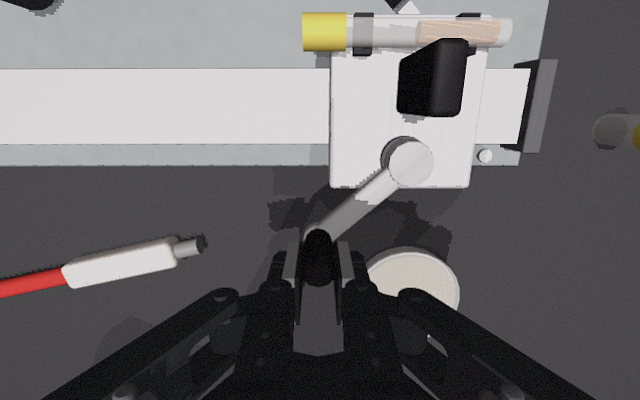

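```bash
python3 -m pendant '{"linear":[[-0.014,0,0.017],[-0.037,0,0.053],[-0.054,0,0.091],[-0.065,0,0.131],[-0.069,0,0.159],[-0.07,0,0.187],[-0.07,0,0.196],[-0.07,0,0.2],[-0.07,0,0.2]],"dr":[[0,0,0],[0,0,0],[0,0,0],[0,0,0],[0,0,0],[0,0,0],[0,0,0],[0,0,0],[0,0,0]],"jaw":[10,10,10,10,10,10,10,10,10]}'
python3 look.py w12
```

```text
t: 16.98
position: [0.5953, -0.134, 0.1026]
eef_rot: [[0.102, 0.001, 0.995], [-0.995, 0.003, 0.102], [-0.002, -1.0, 0.002]]
force: [-8.2, -1.9, 6.1]
grip_width: 0.0151
16.975 [ 0.59529051 -0.1340085   0.10258795] [-8.19560038 -1.91080117  6.07973759] 0.01507448874629303 y -0.19418719482796248
```

View pics/w12.png

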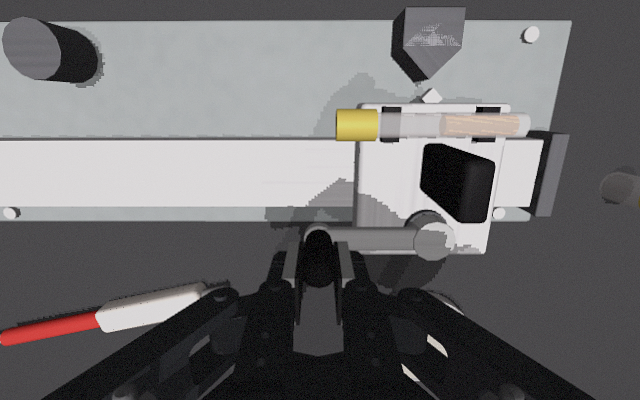

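```bash
python3 -m pendant '{"linear":[[0,0,0.012],[0,0,0.012],[0,0,0.012],[0,0,0.012],[0,-0.1,0],[0,-0.25,0],[0.1,-0.4,0],[0.2,-0.4,0],[0.28,-0.4,0],[0.28,-0.4,0],[0.28,-0.4,0]],"dr":[[0,0,0],[0,0,0],[0,0,0],[0,0,0],[0,0,0],[0,0,0],[0,0,0],[0,0,0],[0,0,0],[0,0,0],[0,0,0]],"jaw":[30,50,50,50,50,50,50,50,50,50,50]}'
python3 look.py w13; python3 - <<'E'
from h import *
p=bot.read_camera('top');cv2.imwrite('pics/t13.png',cv2.resize(p['image'][130:245,240:520],None,fx=2.85,fy=2.85,interpolation=cv2.INTER_CUBIC))
E
```

```text
t: 18.4
position: [0.6016, -0.2032, 0.201]
eef_rot: [[0.102, -0.001, 0.995], [-0.995, 0.005, 0.102], [-0.005, -1.0, -0.001]]
force: [0.1, 0.6, 0.4]
grip_width: 0.05
18.4 [ 0.60156799 -0.2031785   0.20095477] [0.08799637 0.57489198 0.42565818] 0.04996864602575919 y -0.26363651001796656
```

View pics/w13.png

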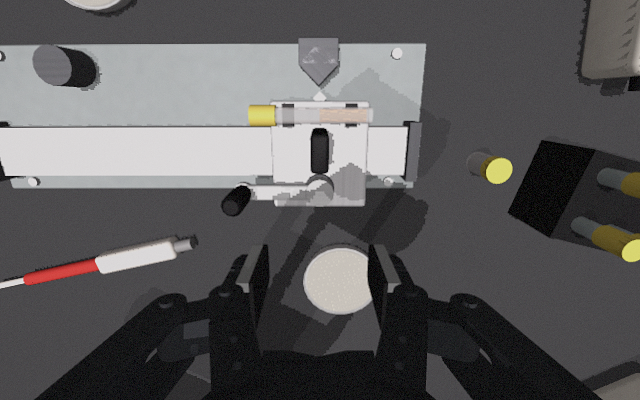

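View pics/t13.png

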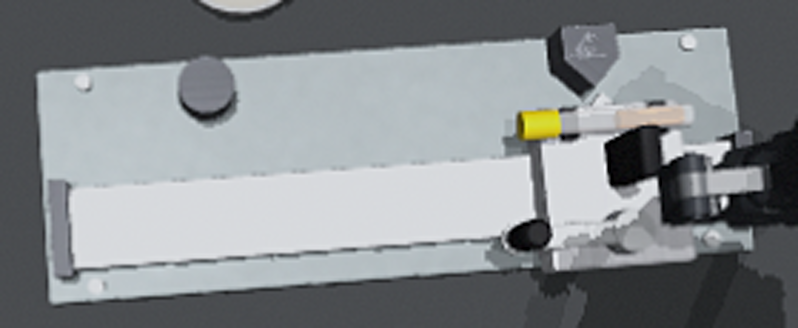

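```bash
python3 - <<'E'
from h import *
a=cv2.imread('pics/w13.png');cv2.imwrite('pics/w13c.png',cv2.resize(cv2.convertScaleAbs(a[70:220,215:375],alpha=1.4,beta=20),None,fx=4,fy=4,interpolation=cv2.INTER_CUBIC))
E
```

```text
(no output)
```

View pics/w13c.png

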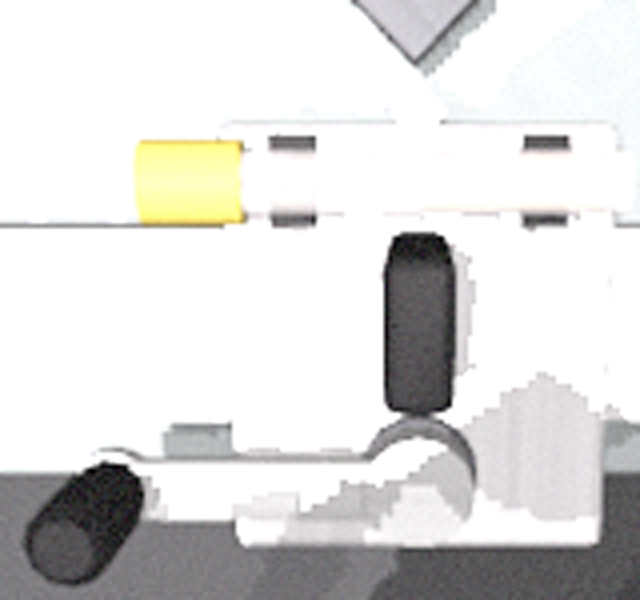

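```bash
python3 - <<'E'
from h import *
s=bot.sense();p=bot.read_camera('wrist');T=wpose(s,p)
f=onz(p,(319.6,150),.122,T);t=onz(p,(319,85.3),.046,T);k=onz(p,(230,207.5),.121,T)
print((t-f)@UY,(k-f)@UY,(k-f)@UX)
E
```

```text
0.000576046703002996 0.07054312995621395 -0.04555879624868869
```

```bash
python3 - <<'E'
from plant import bot
print(bot.finish_job())
E
```

```text
the job is handed in; nothing more can be done
None
```

The carriage is on the pointed index block's mark with its clamp lever locked home. I handed the job in at about 18.5 s, with the gripper clear of everything.

**What I did:** I gripped the knob and swung the lever fully open. I then took the fin and slid the carriage about 127 mm toward −y, in two steps with a 3 mm correction. Last, I gripped the knob again and swung the lever home, pressing it against its stop with about 8 N.

**Last checks:**
- **Carriage position:** in the last wrist picture the fin and the index tip are level to about 0.6 mm along the rail. The knob positions before and after locking agree with no shift of more than about 0.5 mm.
- **Lever:** the knob travelled about 70.7 mm across the rail from the open stop, against 70 mm expected. In the picture the lever arm lies parallel to the carriage edge.
- **Forces:** the largest reading after a move was about 10 N at the wrist.

**What disagreed:**
- The wrist and top cameras differed by 3–4 mm across the rail. Along it they agreed to about 1 mm, so I lined up on the index tip in the wrist picture.
- A last rough reading put the knob 45.6 mm from the fin across the rail instead of 42 mm. I put this down to a badly picked fin pixel and did not measure it again.
- Opening the lever dragged the carriage about 5 mm. I remeasured its position before the slide.

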